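# Hang the L-shaped board level on the drying peg

## Robot

A 6-joint arm with a two-finger parallel gripper is mounted at the origin on the work surface. World frame = base frame: x ahead of the robot, y to its left, z up, the work surface at z = 0. Lengths are in m, angles in degrees, forces in N, time in s.
With the tool pointing down it reaches from about 0.35 to 0.925 m from the base axis. Payload 6.4 kg.
Tool frame: the origin (TCP) lies at the very end of the fingers, on their centre line; the grasp point (between the pads) lies 19 mm behind it (manip.grip_point_offset is the z of the grasp point in the tool frame, in m); z points along the fingers, y is the line along which they close (so a half turn about z gives the same grasp; the last joint's range is limited). The gripper opens to 94 mm and grips with 3 to 60 N. Pads are 16 mm wide; open, the fingers measure 119 mm over their backs; the gripper's body (75 mm by 177 mm) begins 78 mm behind the grasp point.
Start: joints at [-85.262, 14.043, 89.255, -0, 76.702, -9.975], TCP at [0.165, -0.629, 0.205] pointing down, gripper open.
Joint ranges: [-179.41, 179.41], [-58.25, 129.5], [7.25, 145.43], [-54.29, 234.29], [11.92, 165.04], [-157.13, 157.13]. Speed limits (degrees/s): [147.25, 147.25, 180, 180, 180, 180].

## Interface

Orientations are given as a 3x3 rotation matrix whose columns are the frame's x, y, z axes.
In Python, from cell import manip, cams, workorder gives the robot as it stands.
- The arm moves only by the tool step_arm, never from a script. Its argument "commands" is a list of rows, each a list of 7 numbers: the closure, from -1 (fully open) to 1 (shut), so that 0 is half open, then the shift along the tool's x, y, z in cm, then the turn, a rotation vector about the tool's x, y, z in degrees. A call has 1 to 12 rows; each row shifts and turns the commanded pose from where the row before left it, along the tool's axes as they then stand; what a row does not reach is not made up. A row lasts 1/10 s, in which the tool goes at most 50 mm and 8.59 degrees, less where a joint would pass 70% of its speed; a pose out of reach is approached as far as the arm can. A call is refused whole if a number of a shift passes 5 or a number of a turn 8.59, either way. A call with a gripper value outside its range is refused whole. The fingers move at their own pace and stop on an object; the grip force is fixed at half the most. Time passes only in rows, so rows that do not move let the fingers close. It gives the time, the measured TCP pose, the force and the opening at its end, in the units of the state.
- manip.read_state(): the state, without advancing time (a new reading comes with each control period).
- cams.camera(name): name is "side" or "top"; returns a dict with "color" (384x512x3 uint8, red, green, blue), "z_map" (384x512 float32, m along the optical axis (not along the pixel's ray), 0 where there is no reading), "mtx" (3x3 intrinsics, pixels), "k1" (the pictures are not rectified: a ray, as slopes to the right and down, at radius r is drawn at 1 + k1 r^2 times it, then the intrinsics apply), "xyz" and "rotation" of the camera in the world. Camera axes: x right, y up, looking along -z (the intrinsics and any distortion apply to the point x, -y, -z); pixel columns grow to the right and rows downward; lengths in m; the calibration is good to about 2 mm. A picture is of the moment at which its call begins.
- workorder.sign_off(): hands the job in, once; it reports no verdict.
The state is a dict: "clock": time; "joint_pos": joint angles; "dq": joint speeds; "joint_torque": joint torques, N m; "tcp_pos": TCP position; "eef_rot": TCP orientation; "ft_force": force on the tool from outside, world axes, zero at the start; "ft_torque": the same for the moment, N m; "gripper_width": opening from 0.0 (shut) to 1.0 (fully open).
Only numpy, scipy, OpenCV 4.12 (cv2) and the standard library are available. Lean on these libraries where they do the work, as an engineer would, in place of code of your own. Each camera call takes 0.05 s, during which the arm holds its last target. There are 200 camera calls.

## Task

Take the blue L-shaped chopping board out of the rack and hang it on the drying stand's peg, choosing the one of its four holes that lets it hang level, and slide it gently all the way back to the black collar before letting go. The peg's height clamp is set by hand, so feel for the peg rather than trust its height, and never force the board against the stand; leave everything else where it is.

Things in the scene. Friction and masses are not known exactly. Their poses are not given: they have to be found in the camera images.
- blue_center (a point): Centre of the blade of the blue L-shaped chopping board, which stands upright in the rack. Axes: z up the board, y along it towards the handle, x normal to its faces. Blade: y -85 to +85 mm, z -87.5 to +87.5. Handle (same thickness, makes the L): y +85 to +195, z +42.5 to +87.5. Four 14 mm through holes in a row at z +51.5, at y -32, -6, +20 and +46.
- blue_board: The same blue board and axes; origin at the middle of the blade's lower edge, 87.5 mm below the blade's centre. One flat piece of solid plastic, 10 mm thick all over, uniform density, about 0.33 kg. Can be taken from above by its top edge, pinching the 10 mm thickness; the holes' centres lie 36 mm below the top edge.
- hole_a (a point): Centre (mid-thickness) of the blue board's hole farthest from the handle, at y -32; axes as the board's.
- hole_b (a point): Centre of the next hole of the blue board, y -6.
- hole_c (a point): Centre of the next hole of the blue board, y +20.
- hole_d (a point): Centre of the hole nearest the handle of the blue board, y +46.
- peg_mark (a point): Nominal tip of the stand's peg, 225 mm above the table, fixed to the stand. The level steel peg, 9 mm thick with a round tip, points along this frame's +x, roughly away from the robot. The real tip is at x = 0, y = 0 here but anywhere from 15 mm below to 15 mm above this point (height clamp set by hand; not measured). The clamp does not slip under 25 N.
- stand: The drying stand, fixed: steel foot with grey drip tray (34 mm high), post 22 mm thick up to 255 mm; origin at the post's foot, +x along the peg, nominal tip 128 mm out. From its tip the peg runs 60 mm back to a black collar, 34 mm across, the stop for the board (hole centres then 55 mm behind the tip); behind it a 16 mm boss, 44 mm long, to the clamp block (36 x 36 x 28 mm).
- rack: Fixed grey rack, 190 (x) x 150 (y) mm, floor 8 mm above the table, with three slots along its y axis, at x -60, 0 and +60 mm, each between two steel wire hoops 58 mm high and 120 mm wide; about 13 mm of room for a board. Origin at the centre of its underside. The three boards stand in its slots in any order.
- green_board: Green rectangular chopping board standing in the rack, 160 x 115 x 10 mm, without holes; origin at the middle of its lower edge. Leave alone.
- white_board: White board, like the green one. Leave alone.
- bowl: Light blue bowl, 140 mm across and 65 mm high, on the flat yellow chopping board (12 mm thick, fixed) at the far side of the table; origin under its centre. Leave alone.
- grater: Flat steel grater with black handle lying on the yellow board, about 80 x 270 mm, 18 mm high. Leave alone.
- mug: White mug, 80 mm across, 90 mm high; leave alone.
- jar: Glass jar with red lid, 72 mm across, 110 mm high; leave alone.
- can: Steel can, 74 mm across, 100 mm high; leave alone.
- spatula: Spatula lying on the table; leave alone.

How it is judged:
By the outcome, as a careful person would: the job done as asked, in the order asked, and still so for the second after the job is handed in, with the robot touching nothing.
It also fails if it takes over 61 s, if anything falls off the work surface, if the arm or the gripper's body presses on something with over 40 N, if the wrist force passes 120 N, or if a joint passes its speed limit or range.

## Working session

There is one attempt and no reset: what is moved stays moved. The work goes in short steps, Python scripts to look and compute and a tool call to move; the robot and the scene stay as the last step left them, time stands still between calls to the robot, and variables do not carry over. Pictures are saved under pics/ and viewed, on a budget of 10 in all, crops included, one or two more only if the job needs it, and the job is handed in when it is done.

Besides the shell and the picture viewer there is one more tool, called by a JSON object that holds its "op" and its "data", one argument or row to a line. step_arm: Moves the arm, as the interface text tells. Its arguments: {"type":"object","properties":{"commands":{"type":"array","items":{"type":"array","items":{"type":"number"}}}},"required":["commands"]}

```bash
mkdir -p pics; ls
python3 - <<'E'
from cell import manip, cams
import cv2, numpy as np
for n in("side","top"):
    c=cams.camera(n); np.savez(f"pics/{n}0.npz",**c)
    cv2.imwrite(f"pics/{n}0.png",cv2.resize(c["color"][:,:,::-1],(768,576)))
    print(n,c["mtx"],c["k1"],c["xyz"],c["rotation"])
print(manip.read_state(),manip.grip_point_offset)
E
```

```text
pics
side [[443.12829225   0.         254.14391818]
 [  0.         443.12829225 200.78656462]
 [  0.           0.           1.        ]] -0.04238497085315323 [0.28681535 0.88784811 1.19237267] [[-0.96294622  0.2022675  -0.17838846]
 [-0.26968619 -0.71730986  0.64244527]
 [ 0.001986    0.66674915  0.74527956]]
top [[407.21692467   0.         260.16712648]
 [  0.         407.21692467 192.65901605]
 [  0.           0.           1.        ]] -0.018894064842770585 [ 0.37976232 -0.00950801  1.38171632] [[ 0.02477003  0.99119446 -0.13007684]
 [-0.99961786  0.02615481  0.00894803]
 [ 0.01227137  0.12980548  0.99146354]]
{'clock': 0.1, 'joint_pos': array([-8.52621532e+01,  1.40780098e+01,  8.93159949e+01,  1.52109159e-04,
        7.67011241e+01, -9.97357092e+00]), 'dq': array([-0.06894878, -0.13025006, -0.13474694, -0.08777304, -0.00758171,
        0.00166486]), 'joint_torque': array([ 5.24011921e-05, -4.16916490e+01, -3.15524411e+01,  6.86036283e-02,
        3.09466361e-02, -5.92067204e-05]), 'tcp_pos': array([ 0.16504838, -0.62815601,  0.2044972 ]), 'eef_rot': array([[ 9.67217341e-01,  2.53949991e-01, -1.34561603e-04],
       [ 2.53949861e-01, -9.67215968e-01,  1.65485092e-03],
       [ 2.90099244e-04, -1.63477240e-03, -9.99998622e-01]]), 'ft_force': array([-0.80783284, -0.45209177,  0.07554501]), 'ft_torque': array([ 0.01866786, -0.00302214,  0.02049382]), 'gripper_width': 1.0003953332534878} -0.0188
```

View pics/side0.png

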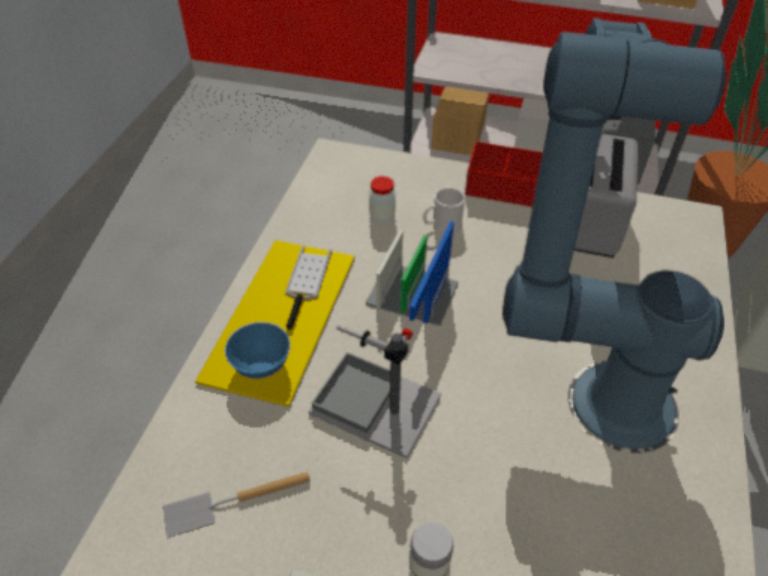

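View pics/top0.png

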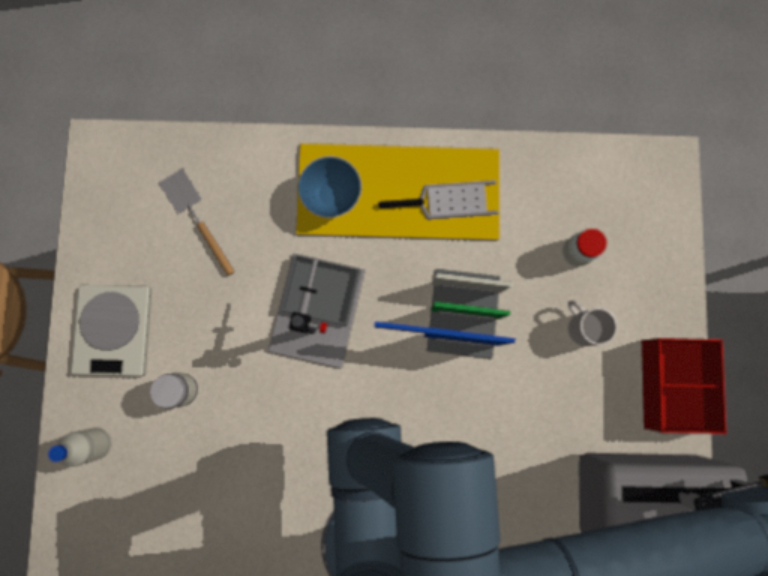

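The side view shows the blue board in the slot nearest the robot, handle towards +y, with corners near (452,225) and (415,318). The peg tip is near (338,327) and its collar near (365,340). The top view shows the blue board's edge running from (375,324) to (515,341), and the peg from tip (317,260) to post (300,322). The centroid is at y = 4950·140/34700 ≈ 20 mm, so hole_c is the one that hangs level.

```bash
cat > h.py <<'E'
import numpy as np, cv2
from cell import manip, cams
def rays(c,px):
    px=np.asarray(px,float).reshape(-1,1,2)
    u=cv2.undistortPoints(px,c["mtx"],np.array([float(c["k1"]),0,0,0]))[:,0]
    d=np.c_[u[:,0],-u[:,1],-np.ones(len(u))]
    return d@np.asarray(c["rotation"]).T       # unit depth
def cloud(c,mask):
    v,u=np.nonzero(mask&(c["z_map"]>0)); d=rays(c,np.c_[u,v])
    return c["xyz"]+d*c["z_map"][v,u][:,None], np.c_[u,v]
def plane(c,px,z):
    d=rays(c,px); t=(z-c["xyz"][2])/d[:,2]; return c["xyz"]+d*t[:,None]
def tri(c1,p1,c2,p2):
    a,b=rays(c1,p1)[0],rays(c2,p2)[0]; s,*_=np.linalg.lstsq(np.c_[a,-b],c2["xyz"]-c1["xyz"],rcond=None)
    A=c1["xyz"]+a*s[0];B=c2["xyz"]+b*s[1]; return (A+B)/2,np.linalg.norm(A-B)
def blue(c):
    h=cv2.cvtColor(c["color"],cv2.COLOR_RGB2HSV); return (h[...,0]>105)&(h[...,0]<128)&(h[...,1]>150)&(h[...,2]>60)
def proj(c,P):
    q=(np.asarray(P)-c["xyz"])@np.asarray(c["rotation"]); q=np.atleast_2d(q); x=q[:,0]/-q[:,2]; y=-q[:,1]/-q[:,2]
    f=1+c["k1"]*(x*x+y*y); K=c["mtx"]; return np.c_[K[0,0]*x*f+K[0,2],K[1,1]*y*f+K[1,2]]
E
python3 - <<'E'
from h import *
S=dict(np.load("pics/side0.npz"));T=dict(np.load("pics/top0.npz"))
for n,c in(("side",S),("top",T)):
    P,uv=cloud(c,blue(c)); k=(P[:,2]>0.03)&(P[:,0]<0.62)&(P[:,1]<0.2); P=P[k]; print(n,len(P),P.min(0),P.max(0),np.median(P,0))
    q=P[:,:2]-P[:,:2].mean(0); w,v=np.linalg.eigh(q.T@q); print("dir",v[:,1],"spread",np.sqrt(w/len(P)))
    lo,hi=np.percentile(q@v[:,1],[1,99]);print(P[:,:2].mean(0)+v[:,1]*lo,P[:,:2].mean(0)+v[:,1]*hi)
a=cv2.resize(S["color"][200:290,205:305,::-1],(400,360),interpolation=cv2.INTER_CUBIC)
b=cv2.resize(T["color"][160:250,170:270,::-1],(400,360),interpolation=cv2.INTER_CUBIC)
cv2.imwrite("pics/crop1.png",np.hstack([a,b]))
E
```

```text
side 594 [ 0.43561751 -0.26011809  0.03003117] [0.47062238 0.01590396 0.18773934] [ 0.44936868 -0.11787372  0.15588145]
dir [0.10482973 0.99449019] spread [0.00279582 0.07528412]
[ 0.43674425 -0.24878379] [0.46434828 0.01308792]
top 343 [ 0.43954564 -0.26369046  0.10353838] [0.47047698 0.00797121 0.18689256] [ 0.45303415 -0.14310007  0.18005625]
dir [0.09949868 0.99503769] spread [0.00273413 0.07243795]
[ 0.44164525 -0.25781971] [0.46778641 0.00360524]
```

View pics/crop1.png

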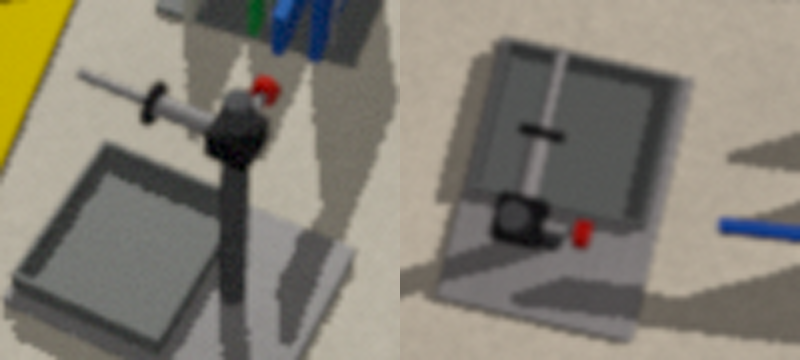

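Run:
```python
from h import *
S=dict(np.load("pics/side0.npz"));T=dict(np.load("pics/top0.npz"))
def s(x,y):return [(x+.5)/4-.5+205,(y+.5)/4-.5+200]
def t(x,y):return [(x-400+.5)/4-.5+170,(y+.5)/4-.5+160]
tip,e=tri(S,s(81,74),T,t(562,52));col,e2=tri(S,s(153,103),T,t(542,133));boss,e3=tri(S,s(207,124),T,t(531,190))
print("tip",tip,e,"col",col,e2,"b",boss,e3,"L",np.linalg.norm(tip-col),"yaw",np.degrees(np.arctan2(*(tip-col)[[1,0]])))
print("post top at z .255",plane(T,t(515,215),.255))
# board: top-edge ends in top view, plane z=.183
m=blue(T);m[:, :]&=True
v,u=np.nonzero(m);k=(v>200)&(v<245)&(u>240);q=np.c_[u,v][k].astype(float)
X=plane(T,q,.183);print(len(X),X.min(0),X.max(0))
# side-view top-edge line
P,uv=cloud(T,m);k=(P[:,2]>.17)&(P[:,0]<.5)&(P[:,1]<.1)&(P[:,1]>-.3);P=P[k];print("zmed top",np.median(P[:,2]),np.polyfit(P[:,1],P[:,0],1))
for i in range(-26,2,2):
    a=P[(P[:,1]>i/100)&(P[:,1]<i/100+.02)];print(i,len(a),a.mean(0) if len(a) else 0)
```

```text
tip [0.58706341 0.12721323 0.20868834] 0.0034511572914421424 col [0.5281613  0.13935858 0.20949276] 0.0011041983272474013 b [0.48666723 0.14578055 0.20767329] 0.0011245126970077478 L 0.060146606184727294 yaw -11.650843589776022
post top at z .255 [[0.46524947 0.14990915 0.255     ]]
344 [ 0.4375579  -0.26390717  0.183     ] [0.47008347 0.00790194 0.183     ]
zmed top 0.18099777545035634 [0.0940848  0.46741002]
-26 17 [ 0.4432882  -0.24828825  0.18194374]
-24 17 [ 0.44515522 -0.22978044  0.18038079]
-22 20 [ 0.44780121 -0.21056781  0.181057  ]
-20 22 [ 0.44958331 -0.19026586  0.18033323]
-18 23 [ 0.4514112  -0.16896784  0.18080085]
-16 25 [ 0.45427538 -0.14817356  0.1807483 ]
-14 21 [ 0.4560619  -0.12939577  0.18115403]
-12 24 [ 0.45752246 -0.11110348  0.18131641]
-10 19 [ 0.45853646 -0.09017896  0.18080736]
-8 18 [ 0.46033041 -0.07027577  0.18139369]
-6 18 [ 0.46258072 -0.05037453  0.18185032]
-4 19 [ 0.46477775 -0.02973583  0.18065971]
-2 17 [ 0.46582649 -0.01016059  0.18030734]
0 7 [0.46716375 0.00414178 0.18083139]
```

{"op": "step_arm", "data": {
  "commands": [
    [0,3.4,-3.4,-0.4,0,0,0],
    [0,3.4,-3.4,-0.4,0,0,0],
    [0,3.4,-3.4,-0.4,0,0,0],
    [0,3.4,-3.4,-0.4,0,0,0],
    [0,3.4,-3.4,-0.4,0,0,0],
    [0,3.4,-3.4,-0.4,0,0,0],
    [0,3.4,-3.4,-0.4,0,0,0],
    [0,3.4,-3.4,-0.4,0,0,0],
    [0,3.4,-3.4,-0.4,0,0,0],
    [0,3.4,-3.4,-0.4,0,0,0],
    [0,3.4,-3.4,-0.4,0,0,0],
    [0,3.4,-3.4,-0.4,0,0,0]
  ]
}}

```text
clock: 1.3
tcp_pos: [0.4565, -0.1285, 0.2534]
eef_rot: [[0.967, 0.254, -0.0], [0.254, -0.967, -0.0], [-0.0, 0.0, -1.0]]
ft_force: [1.0, -0.6, -0.1]
gripper_width: 0.498
```

{"op": "step_arm", "data": {
  "commands": [
    [0,0,0,0,0,0,-7.8],
    [0,0,0,0,0,0,-7.8],
    [0,0,0,0,0,0,-7.8],
    [0,0,0,0,0,0,-7.8],
    [0,0,0,0,0,0,-7.8],
    [0,0,0,0,0,0,-7.8],
    [0,0,0,0,0,0,-7.8],
    [0,0,0,0,0,0,-7.8],
    [0,0,0,0,0,0,-7.6],
    [0,0,0,0,0,0,0],
    [0,0,0,0,0,0,0]
  ]
}}

```text
clock: 2.4
tcp_pos: [0.4559, -0.1304, 0.2532]
eef_rot: [[0.095, 0.995, -0.0], [0.995, -0.095, 0.0], [0.0, -0.0, -1.0]]
ft_force: [-0.4, -1.0, -0.3]
gripper_width: 0.5
```

```bash
cat >> h.py <<'E'
def delta(target,yaw_y=None):
    "tool-axis shift (cm) to target TCP; turn about tool z (deg) to bring tool y to world yaw"
    s=manip.read_state();R=s["eef_rot"];print("tcp",s["tcp_pos"].round(4),"F",s["ft_force"].round(2),"w",round(s["gripper_width"],3),"t",s["clock"])
    print("shift",((np.array(target)-s["tcp_pos"])@R*100).round(2))
    if yaw_y is not None:
        y=np.degrees(np.arctan2(R[1,1],R[0,1]));print("yaw",y.round(2),"turn",-(yaw_y-y).round(2))
E
python3 -c "
from h import *
delta([.4551,-.131,.159],-5.4);print(manip.read_state()['eef_rot'].round(4))"
```

```text
tcp [ 0.4559 -0.1304  0.2532] F [-0.4  -1.04 -0.25] w 0.5 t 2.4
shift [-0.07 -0.07  9.42]
yaw -5.45 turn -0.05
[[ 9.490e-02  9.955e-01 -5.000e-04]
 [ 9.955e-01 -9.490e-02  3.000e-04]
 [ 2.000e-04 -5.000e-04 -1.000e+00]]
```

{"op": "step_arm", "data": {
  "commands": [
    [0,-0.1,-0.1,2,0,0,0],
    [0,0,0,2,0,0,0],
    [0,0,0,2,0,0,0],
    [0,0,0,2,0,0,0],
    [0,0,0,1.4,0,0,0],
    [0,0,0,0,0,0,0],
    [0,0,0,0,0,0,0],
    [1,0,0,0,0,0,0],
    [1,0,0,0,0,0,0],
    [1,0,0,0,0,0,0],
    [1,0,0,0,0,0,0],
    [1,0,0,0,0,0,0]
  ]
}}

```text
clock: 3.6
tcp_pos: [0.4551, -0.1314, 0.1597]
eef_rot: [[0.092, 0.996, 0.0], [0.996, -0.092, -0.0], [-0.0, 0.0, -1.0]]
ft_force: [0.1, -0.1, -0.1]
gripper_width: 0.111
```

{"op": "step_arm", "data": {
  "commands": [
    [1,0,0,0,0,0,0],
    [1,0,0,0,0,0,0],
    [1,0,0,0,0,0,0]
  ]
}}

```text
clock: 3.9
tcp_pos: [0.455, -0.1314, 0.1596]
eef_rot: [[0.092, 0.996, -0.0], [0.996, -0.092, -0.0], [-0.0, -0.0, -1.0]]
ft_force: [-1.2, 0.5, 2.3]
gripper_width: 0.098
```

{"op": "step_arm", "data": {
  "commands": [
    [1,0,0,-0.5,0,0,0],
    [1,0,0,-1,0,0,0],
    [1,0,0,-1.5,0,0,0],
    [1,0,0,-2,0,0,0],
    [1,0,0,-2,0,0,0],
    [1,0,0,-2,0,0,0],
    [1,0,0,-2,0,0,0],
    [1,0,0,-2,0,0,0],
    [1,0,0,-2,0,0,0],
    [1,0,0,-1.5,0,0,0],
    [1,0,0,-0.5,0,0,0],
    [1,0,0,0,0,0,0]
  ]
}}

```text
clock: 5.1
tcp_pos: [0.4552, -0.1314, 0.3299]
eef_rot: [[0.092, 0.996, 0.001], [0.996, -0.092, -0.0], [-0.0, 0.001, -1.0]]
ft_force: [0.3, -0.2, -3.5]
gripper_width: 0.102
```

Run:
```python
from h import *
im=[]
for n in("side","top"):
    c=cams.camera(n); np.savez(f"pics/{n}1.npz",**c)
    v,u=np.nonzero(blue(c)&(cloud(c,np.ones((384,512),bool))[0].reshape(384,512,3)[...,0]<.55 if (c["z_map"]>0).all() else blue(c)))
    print(n,u.min(),u.max(),v.min(),v.max())
    im.append(cv2.resize(c["color"][60:260,170:370,::-1],(400,400),interpolation=cv2.INTER_CUBIC))
cv2.imwrite("pics/lift.png",np.hstack(im))
delta([.6,.1,.3],-11)
```

```text
side 275 303 118 179
top 33 356 210 306
tcp [ 0.4546 -0.1311  0.3283] F [ 0.57 -0.31 -4.05] w 0.107 t 5.2
shift [24.35 12.35  2.83]
yaw -5.29 turn 5.71
```

View pics/lift.png

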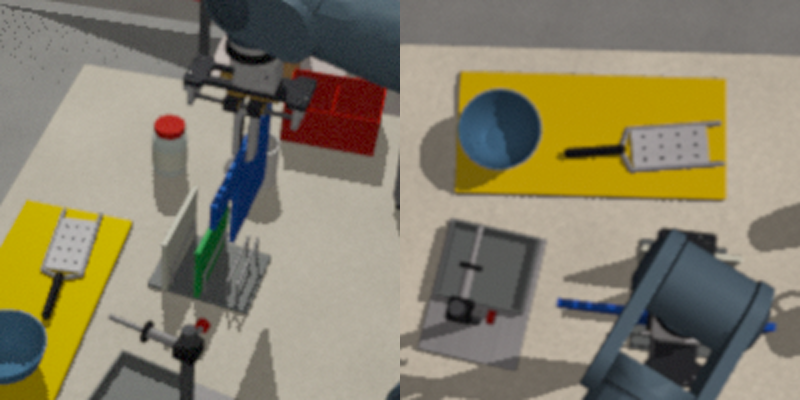

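{"op": "step_arm", "data": {
  "commands": [
    [1,0,0.8,0,0,0,0],
    [1,0,1.8,0,0,0,0],
    [1,0,2.5,0,0,0,0],
    [1,0,2.5,0,0,0,0],
    [1,0,2.5,0,0,0,0],
    [1,0,2.5,0,0,0,0],
    [1,0,2.5,0,0,0,0],
    [1,0,1.5,0,0,0,0],
    [1,0,0.8,0,0,0,0],
    [1,0,0,0,0,0,2],
    [1,0,0,0,0,0,2],
    [1,0,0,0,0,0,1.8]
  ]
}}

```text
clock: 6.4
tcp_pos: [0.6282, -0.1473, 0.3285]
eef_rot: [[0.194, 0.981, -0.001], [0.981, -0.194, 0.001], [0.0, -0.001, -1.0]]
ft_force: [0.6, 0.2, -3.8]
gripper_width: 0.102
```

```bash
python3 -c "
from h import *
delta([.637,.148,.33],-11.2)"
```

```text
tcp [ 0.6282 -0.1473  0.3285] F [ 0.61  0.17 -3.79] w 0.102 t 6.4
shift [29.14 -4.85 -0.13]
yaw -11.17 turn 0.03
```

{"op": "step_arm", "data": {
  "commands": [
    [1,0.9,-0.15,0,0,0,0],
    [1,2,-0.35,0,0,0,0],
    [1,3,-0.5,0,0,0,0],
    [1,3,-0.5,0,0,0,0],
    [1,3.2,-0.5,0,0,0,0],
    [1,3.2,-0.5,0,0,0,0],
    [1,3.2,-0.5,0,0,0,0],
    [1,3.2,-0.5,0,0,0,0],
    [1,3,-0.5,0,0,0,0],
    [1,2.5,-0.45,0,0,0,0],
    [1,1.4,-0.3,0,0,0,0],
    [1,0.5,-0.1,0,0,0,0]
  ]
}}

```text
clock: 7.6
tcp_pos: [0.6362, 0.1491, 0.3292]
eef_rot: [[0.19, 0.982, -0.0], [0.982, -0.19, 0.0], [-0.0, -0.0, -1.0]]
ft_force: [0.1, -0.3, -3.7]
gripper_width: 0.104
```

Run:
```python
from h import *
im=[]
for n in("side","top"):
    c=cams.camera(n); np.savez(f"pics/{n}2.npz",**c)
    tip=proj(c,[.587,.127,.25])[0].astype(int);print(n,tip)
    u0=int(np.clip(tip[0]-65,0,382));v0=int(np.clip(tip[1]-85,0,254));print(u0,v0)
    im.append(cv2.resize(c["color"][v0:v0+150,u0:u0+130,::-1],(390,450),interpolation=cv2.INTER_CUBIC))
cv2.imwrite("pics/front.png",np.hstack(im))
delta([.637,.148,.33],-11.2)
```

```text
side [223 208]
158 123
top [208 170]
143 85
tcp [0.6365 0.1477 0.3293] F [ 0.83 -0.51 -3.22] w 0.102 t 7.7
shift [ 0.04  0.04 -0.07]
yaw -11.04 turn 0.16
```

View pics/front.png

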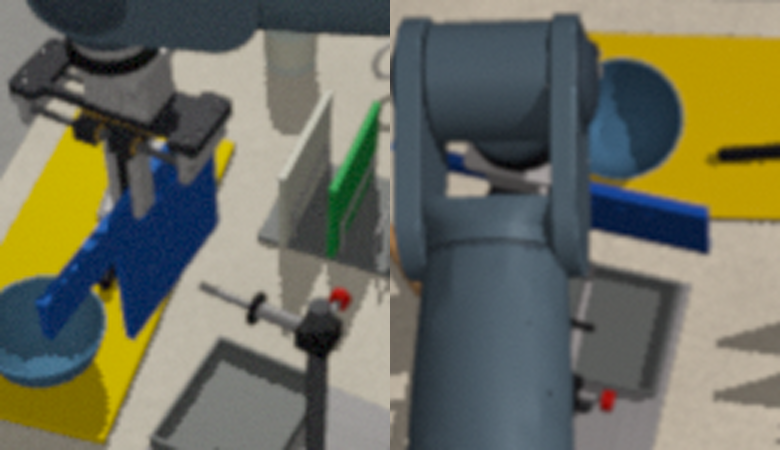

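The board is held upright in front of the peg. In the side crop its near-face lower corners are at about (217,222) and (130,337), and the peg tip is at (203,287). I'll rectify the near face to get the tilt and the hole's position relative to the TCP.

```bash
cat >> h.py <<'E'
def rectify(c,s,k=3,a=(-160,160),z=(-190,50)):
    "near face (board -x side) rectified about the TCP; k px/mm; cols a (mm along tool x), rows z down"
    R=s["eef_rot"];ax=R[:,0];p=R[:,1];o=s["tcp_pos"]-0.005*p
    A,Z=np.meshgrid(np.arange(a[0],a[1],1/k),np.arange(z[1],z[0],-1/k))
    P=o+A[...,None]*1e-3*ax+Z[...,None]*1e-3*(-R[:,2])
    uv=proj(c,P.reshape(-1,3)).reshape(*A.shape,2).astype(np.float32)
    return cv2.remap(c["color"],uv[...,0],uv[...,1],cv2.INTER_CUBIC)
E
python3 - <<'E'
from h import *
c=dict(np.load("pics/side2.npz"));s=manip.read_state();k=2
I=rectify(c,s,k);m=blue({"color":I}).astype(np.uint8)
A=lambda col:col/k-160; Z=lambda r:50-r/k
# bottom edge of blade: last mask row per column ; -y edge: first mask col per row
n,lab,st,_=cv2.connectedComponentsWithStats(m);m=(lab==1+np.argmax(st[1:,4])); print(st[1+np.argmax(st[1:,4])])
def fit(x,y):
    for _ in range(4):
        q=np.polyfit(x,y,1);r=abs(y-np.polyval(q,x));g=r<max(1.5,2*np.median(r));x,y=x[g],y[g]
    return q
cols=np.arange(int((-90+160)*k),int((20+160)*k));bot=np.array([Z(np.nonzero(m[:,j])[0].max()) for j in cols])
q=fit(A(cols),bot);print("bottom z at a=-30, slope deg",np.polyval(q,-30),np.degrees(np.arctan(q[0])))
rows=np.arange(int((50+120)*k),int((50+20)*k),-1);lf=np.array([A(np.nonzero(m[i])[0].min()) for i in rows])
q=fit(Z(rows),lf);print("-y edge a at z=-80, slope",np.polyval(q,-80),np.degrees(np.arctan(q[0])))
for f in (-140,-120,-100,-80,-60,0,10): 
    j=np.nonzero(m[int((50-f)*k)])[0];print(f,A(j.min()),A(j.max()))
cv2.imwrite("pics/rect.png",I[:,:,::-1])
E
```

```text
[    58     23    573    380 117472]
bottom z at a=-30, slope deg -148.02706489237536 0.028609759238208184
-y edge a at z=-80, slope -112.24443073191105 42.11593559210821
-140 -128.5 38.5
-120 -129.0 40.0
-100 -131.0 40.5
-80 -128.0 40.0
-60 -128.5 41.5
0 -59.0 154.5
10 -50.0 155.0
```

View pics/rect.png

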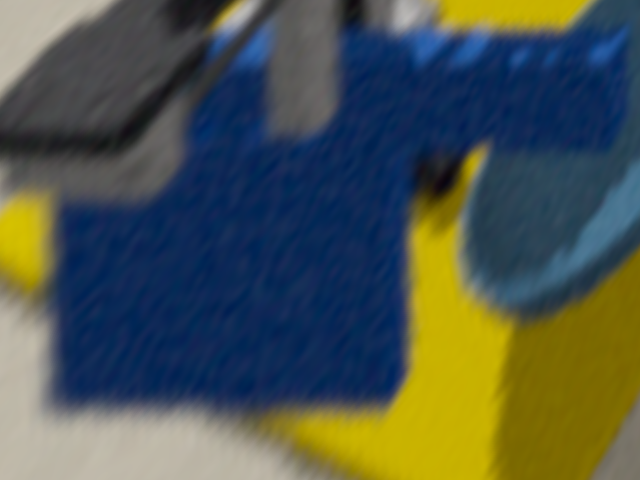

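{"op": "step_arm", "data": {
  "commands": [
    [1,-1,0,0.5,0,0,0],
    [1,-1.5,0,1,0,0,0],
    [1,-1.7,0,1.5,0,0,0],
    [1,-1.5,0,1.5,0,0,0],
    [1,-1.4,0,1.5,0,0,0],
    [1,-0.8,0,1,0,0,0],
    [1,0,0,0,0,0,0],
    [1,0,0,0,0,0,0]
  ]
}}

```text
clock: 8.5
tcp_pos: [0.6216, 0.0698, 0.2596]
eef_rot: [[0.193, 0.981, 0.0], [0.981, -0.193, 0.0], [0.0, 0.0, -1.0]]
ft_force: [-0.0, 0.3, -3.5]
gripper_width: 0.103
```

{"op": "step_arm", "data": {
  "commands": [
    [1,0,-0.5,0,0,0,0],
    [1,0,-1,0,0,0,0],
    [1,0,-1,0,0,0,0],
    [1,0,-1,0,0,0,0],
    [1,0,-1,0,0,0,0],
    [1,0,-1,0,0,0,0],
    [1,0,-0.7,0,0,0,0],
    [1,0,-0.3,0,0,0,0],
    [1,0,0,0,0,0,0],
    [1,0,0,0,0,0,0],
    [1,0,0,0,0,0,0]
  ]
}}

```text
clock: 9.6
tcp_pos: [0.5579, 0.0824, 0.2595]
eef_rot: [[0.192, 0.981, 0.0], [0.981, -0.192, -0.0], [0.0, 0.0, -1.0]]
ft_force: [0.3, 0.1, -3.4]
gripper_width: 0.108
```

Run:
```python
from h import *
im=[]
for n in("side",):
    c=cams.camera(n); np.savez(f"pics/{n}3.npz",**c)
    im.append(cv2.resize(c["color"][140:290,150:310,::-1],(640,600),interpolation=cv2.INTER_CUBIC))
cv2.imwrite("pics/notch.png",np.hstack(im))
s=manip.read_state();print(s["tcp_pos"],s["ft_force"],s["ft_torque"])
```

```text
[0.55790361 0.08235257 0.25939779] [ 0.47270356 -0.45204326 -3.79526935] [ 0.10685487 -0.06143983  0.02134525]
```

View pics/notch.png

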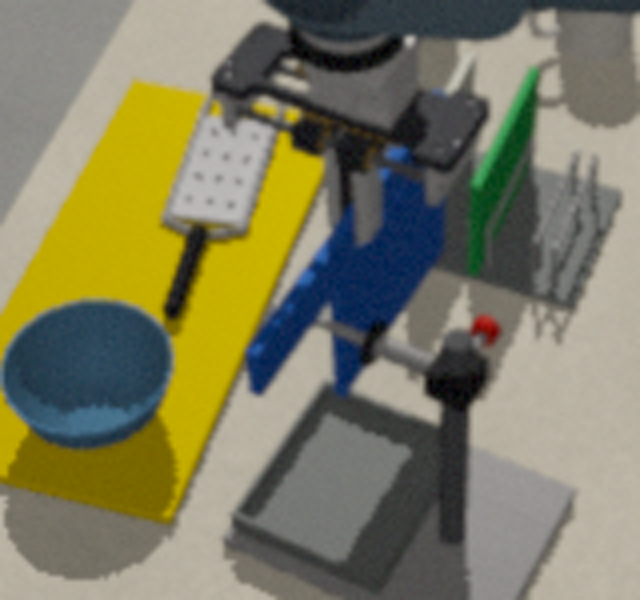

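The crop shows the peg at about (345,330) running into the L's notch under the handle, clear of the blade. From here I'll lower the board and feel for the top of the peg.

{"op": "step_arm", "data": {
  "commands": [
    [1,0,0,0.4,0,0,0],
    [1,0,0,0.5,0,0,0],
    [1,0,0,0.4,0,0,0],
    [1,0,0,0.2,0,0,0],
    [1,0,0,0.1,0,0,0],
    [1,0,0,0.1,0,0,0],
    [1,0,0,0,0,0,0],
    [1,0,0,0,0,0,0]
  ]
}}

```text
clock: 10.45
tcp_pos: [0.5577, 0.0825, 0.2426]
eef_rot: [[0.192, 0.981, 0.0], [0.981, -0.192, 0.0], [0.0, 0.0, -1.0]]
ft_force: [0.4, 0.4, -4.1]
gripper_width: 0.103
```

{"op": "step_arm", "data": {
  "commands": [
    [1,0,0,0.05,0,0,0],
    [1,0,0,0.05,0,0,0],
    [1,0,0,0.05,0,0,0],
    [1,0,0,0,0,0,0]
  ]
}}

```text
clock: 10.85
tcp_pos: [0.5576, 0.0825, 0.2409]
eef_rot: [[0.192, 0.981, -0.0], [0.981, -0.192, -0.0], [-0.0, -0.0, -1.0]]
ft_force: [-1.0, -0.5, -3.9]
gripper_width: 0.106
```

{"op": "step_arm", "data": {
  "commands": [
    [1,0,0,0.04,0,0,0],
    [1,0,0,0.04,0,0,0],
    [1,0,0,0.04,0,0,0],
    [1,0,0,0,0,0,0]
  ]
}}

```text
clock: 11.25
tcp_pos: [0.5576, 0.0825, 0.2396]
eef_rot: [[0.192, 0.981, -0.0], [0.981, -0.192, 0.0], [-0.0, -0.0, -1.0]]
ft_force: [0.8, 0.8, -4.5]
gripper_width: 0.1
```

{"op": "step_arm", "data": {
  "commands": [
    [1,0,0,0.05,0,0,0],
    [1,0,0,0.05,0,0,0],
    [1,0,0,0,0,0,0]
  ]
}}

```text
clock: 11.55
tcp_pos: [0.5578, 0.0825, 0.2391]
eef_rot: [[0.192, 0.981, 0.0], [0.981, -0.192, 0.0], [0.0, 0.0, -1.0]]
ft_force: [-1.0, -0.3, -2.3]
gripper_width: 0.104
```

{"op": "step_arm", "data": {
  "commands": [
    [1,0,0,0.04,0,0,0],
    [1,0,0,0.04,0,0,0],
    [1,0,0,0,0,0,0]
  ]
}}

```text
clock: 11.85
tcp_pos: [0.5579, 0.0824, 0.2387]
eef_rot: [[0.192, 0.981, 0.001], [0.981, -0.192, -0.0], [0.0, 0.001, -1.0]]
ft_force: [-0.9, -1.5, 2.0]
gripper_width: 0.103
```

Contact came at TCP z ≈ 0.2393, so the hole lines up with the peg axis at TCP z ≈ 0.2258. Next I'll back off 2 mm and feel sideways with the blade's edge.

{"op": "step_arm", "data": {
  "commands": [
    [1,0,0,-0.2,0,0,0],
    [1,0,0,-0.1,0,0,0],
    [1,0.1,0,0,0,0,0],
    [1,0.1,0,0,0,0,0],
    [1,0.1,0,0,0,0,0],
    [1,0.1,0,0,0,0,0],
    [1,0,0,0,0,0,0],
    [1,0,0,0,0,0,0]
  ]
}}

```text
clock: 12.65
tcp_pos: [0.5584, 0.0865, 0.2409]
eef_rot: [[0.192, 0.981, -0.0], [0.981, -0.192, -0.0], [-0.0, -0.0, -1.0]]
ft_force: [-0.3, -0.1, -2.6]
gripper_width: 0.106
```

{"op": "step_arm", "data": {
  "commands": [
    [1,0.05,0,0,0,0,0],
    [1,0.05,0,0,0,0,0],
    [1,0,0,0,0,0,0]
  ]
}}

```text
clock: 12.95
tcp_pos: [0.5586, 0.0875, 0.241]
eef_rot: [[0.192, 0.981, 0.0], [0.981, -0.192, 0.0], [0.0, 0.0, -1.0]]
ft_force: [-0.6, 0.3, -3.4]
gripper_width: 0.105
```

{"op": "step_arm", "data": {
  "commands": [
    [1,0.05,0,0,0,0,0],
    [1,0.05,0,0,0,0,0],
    [1,0,0,0,0,0,0]
  ]
}}

```text
clock: 13.25
tcp_pos: [0.5588, 0.0884, 0.241]
eef_rot: [[0.192, 0.981, -0.0], [0.981, -0.192, 0.0], [0.0, -0.0, -1.0]]
ft_force: [-0.5, 0.5, -3.4]
gripper_width: 0.103
```

{"op": "step_arm", "data": {
  "commands": [
    [1,0.05,0,0,0,0,0],
    [1,0.05,0,0,0,0,0],
    [1,0,0,0,0,0,0]
  ]
}}

```text
clock: 13.55
tcp_pos: [0.559, 0.0894, 0.241]
eef_rot: [[0.192, 0.981, 0.0], [0.981, -0.192, 0.0], [0.0, 0.0, -1.0]]
ft_force: [0.0, -0.6, -4.5]
gripper_width: 0.103
```

{"op": "step_arm", "data": {
  "commands": [
    [1,0.05,0,0,0,0,0],
    [1,0.05,0,0,0,0,0],
    [1,0,0,0,0,0,0]
  ]
}}

```text
clock: 13.85
tcp_pos: [0.5592, 0.0904, 0.241]
eef_rot: [[0.192, 0.981, 0.0], [0.981, -0.192, 0.0], [0.0, 0.0, -1.0]]
ft_force: [-0.4, -0.2, -2.6]
gripper_width: 0.104
```

{"op": "step_arm", "data": {
  "commands": [
    [1,0.04,0,0,0,0,0],
    [1,0.04,0,0,0,0,0],
    [1,0,0,0,0,0,0]
  ]
}}

```text
clock: 14.15
tcp_pos: [0.5593, 0.0912, 0.2409]
eef_rot: [[0.192, 0.981, -0.0], [0.981, -0.192, -0.0], [-0.0, -0.0, -1.0]]
ft_force: [-0.5, -0.0, -3.5]
gripper_width: 0.105
```

{"op": "step_arm", "data": {
  "commands": [
    [1,0.05,0,0,0,0,0],
    [1,0.05,0,0,0,0,0],
    [1,0,0,0,0,0,0]
  ]
}}

```text
clock: 14.45
tcp_pos: [0.5595, 0.0922, 0.241]
eef_rot: [[0.192, 0.981, 0.0], [0.981, -0.192, 0.0], [0.0, 0.0, -1.0]]
ft_force: [-0.3, 0.2, -3.4]
gripper_width: 0.1
```

{"op": "step_arm", "data": {
  "commands": [
    [1,0.05,0,0,0,0,0],
    [1,0.05,0,0,0,0,0],
    [1,0,0,0,0,0,0]
  ]
}}

```text
clock: 14.75
tcp_pos: [0.5597, 0.0932, 0.241]
eef_rot: [[0.192, 0.981, -0.0], [0.981, -0.192, 0.0], [0.0, -0.0, -1.0]]
ft_force: [-0.1, -0.7, -3.6]
gripper_width: 0.104
```

{"op": "step_arm", "data": {
  "commands": [
    [1,0.05,0,0,0,0,0],
    [1,0.05,0,0,0,0,0],
    [1,0,0,0,0,0,0]
  ]
}}

```text
clock: 15.05
tcp_pos: [0.5599, 0.0941, 0.241]
eef_rot: [[0.192, 0.981, -0.0], [0.981, -0.192, 0.0], [0.0, -0.0, -1.0]]
ft_force: [-0.1, 0.2, -3.4]
gripper_width: 0.106
```

{"op": "step_arm", "data": {
  "commands": [
    [1,0.05,0,0,0,0,0],
    [1,0.05,0,0,0,0,0],
    [1,0,0,0,0,0,0]
  ]
}}

```text
clock: 15.35
tcp_pos: [0.5601, 0.095, 0.2409]
eef_rot: [[0.192, 0.981, -0.0], [0.981, -0.192, -0.0], [-0.0, -0.0, -1.0]]
ft_force: [-0.9, -0.4, -3.7]
gripper_width: 0.105
```

{"op": "step_arm", "data": {
  "commands": [
    [1,0.05,0,0,0,0,0],
    [1,0.05,0,0,0,0,0],
    [1,0,0,0,0,0,0]
  ]
}}

```text
clock: 15.65
tcp_pos: [0.5602, 0.0953, 0.241]
eef_rot: [[0.192, 0.981, -0.0], [0.981, -0.192, -0.002], [-0.002, -0.0, -1.0]]
ft_force: [-0.7, -4.0, -3.3]
gripper_width: 0.104
```

{"op": "step_arm", "data": {
  "commands": [
    [1,0.05,0,0,0,0,0],
    [1,0.05,0,0,0,0,0],
    [1,0,0,0,0,0,0]
  ]
}}

```text
clock: 15.95
tcp_pos: [0.5603, 0.0957, 0.2411]
eef_rot: [[0.192, 0.981, -0.001], [0.981, -0.193, -0.003], [-0.003, -0.0, -1.0]]
ft_force: [-1.7, -7.1, -2.4]
gripper_width: 0.103
```

Sideways contact came at TCP (0.5601, 0.0950). I'll back off, leave the notch past the tip, and line up hole_c, which is 69.5 mm further along the board.

{"op": "step_arm", "data": {
  "commands": [
    [1,-0.2,0,0,0,0,0],
    [1,-0.2,0,0,0,0,0],
    [1,0,0.6,0,0,0,0],
    [1,0,1,0,0,0,0],
    [1,0,1.3,0,0,0,0],
    [1,0,1,0,0,0,0],
    [1,0,0.6,0,0,0,0],
    [1,0,0,0,0,0,0]
  ]
}}

```text
clock: 16.75
tcp_pos: [0.6046, 0.0843, 0.2407]
eef_rot: [[0.193, 0.981, -0.0], [0.981, -0.193, 0.0], [0.0, -0.0, -1.0]]
ft_force: [-0.3, -0.3, -3.9]
gripper_width: 0.101
```

{"op": "step_arm", "data": {
  "commands": [
    [1,0.6,0,0,0,0,0],
    [1,1.2,0,0,0,0,0],
    [1,1.4,0,0,0,0,0],
    [1,1.4,0,0,0,0,0],
    [1,1.2,0,0.3,0,0,0],
    [1,0.8,0,0.5,0,0,0],
    [1,0.4,0,0.4,0,0,0],
    [1,0,0,0.3,0,0,0],
    [1,0,0,0,0,0,0],
    [1,0,0,0,0,0,0]
  ]
}}

```text
clock: 17.75
tcp_pos: [0.6173, 0.1527, 0.2258]
eef_rot: [[0.193, 0.981, -0.0], [0.981, -0.193, -0.0], [-0.0, -0.0, -1.0]]
ft_force: [0.5, 0.6, -3.5]
gripper_width: 0.106
```

Run:
```python
from h import *
s=manip.read_state();R=s["eef_rot"]
C=np.array([.5601,.0950]);ax=np.array([.1923,.9813]);p=np.array([.9813,-.1923])
base=C+.0695*ax; t=np.r_[base+p*(.0202+.013),.2258]
delta(t,-11.1)
c=cams.camera("side");np.savez("pics/side4.npz",**c)
P,_=cloud(c,blue(c)|True);B=cloud(c,np.ones((384,512),bool))[0]
k=(B[:,2]>.045)&(B[:,2]<.09)&(B[:,0]>.6)&(B[:,0]<.85)&(B[:,1]>.03)&(B[:,1]<.25);print("bowl x min",np.percentile(B[k],[1,99],axis=0))
cv2.imwrite("pics/pre.png",cv2.resize(c["color"][150:280,150:310,::-1],(640,520),interpolation=cv2.INTER_CUBIC))
```

```text
tcp [0.6173 0.1527 0.2258] F [ 0.51  0.61 -3.46] w 0.106 t 17.75
shift [ 0.19 -1.19  0.  ]
yaw -11.12 turn -0.02
bowl x min [[0.60207534 0.05326802 0.04544847]
 [0.84067841 0.18819807 0.08791531]]
```

View pics/pre.png

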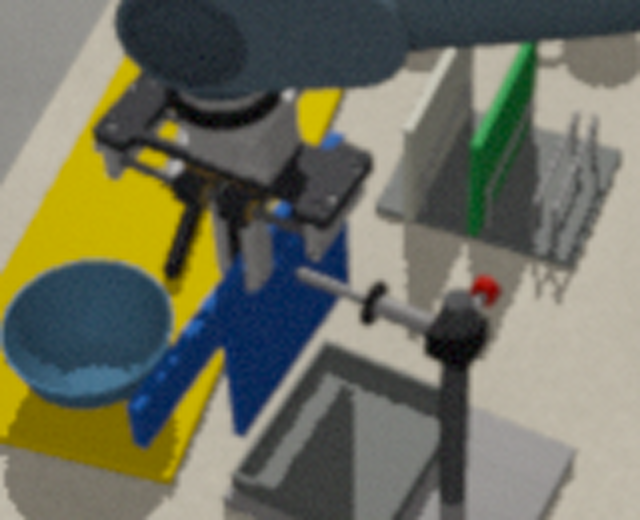

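The board faces the tip, which is at about (300,270), and is clear of the bowl. I'll make the lateral correction and advance gently, watching the force.

{"op": "step_arm", "data": {
  "commands": [
    [1,0.1,-0.4,0,0,0,0],
    [1,0.09,-0.4,0,0,0,0],
    [1,0,-0.4,0,0,0,0],
    [1,0,0,0,0,0,0],
    [1,0,0,0,0,0,0]
  ]
}}

```text
clock: 18.3
tcp_pos: [0.6058, 0.1573, 0.2261]
eef_rot: [[0.192, 0.981, 0.0], [0.981, -0.192, -0.0], [0.0, 0.0, -1.0]]
ft_force: [-0.7, -0.5, -3.8]
gripper_width: 0.103
```

{"op": "step_arm", "data": {
  "commands": [
    [1,0,-0.1,0,0,0,0],
    [1,0,-0.1,0,0,0,0],
    [1,0,-0.1,0,0,0,0],
    [1,0,-0.1,0,0,0,0],
    [1,0,-0.1,0,0,0,0],
    [1,0,-0.1,0,0,0,0],
    [1,0,0,0,0,0,0]
  ]
}}

```text
clock: 19.0
tcp_pos: [0.5999, 0.1585, 0.2259]
eef_rot: [[0.192, 0.981, -0.0], [0.981, -0.192, 0.0], [-0.0, -0.0, -1.0]]
ft_force: [0.6, 0.4, -4.5]
gripper_width: 0.104
```

{"op": "step_arm", "data": {
  "commands": [
    [1,0,-0.1,0,0,0,0],
    [1,0,-0.1,0,0,0,0],
    [1,0,-0.1,0,0,0,0],
    [1,0,0,0,0,0,0]
  ]
}}

```text
clock: 19.4
tcp_pos: [0.597, 0.1591, 0.226]
eef_rot: [[0.192, 0.981, -0.0], [0.981, -0.192, 0.0], [-0.0, -0.0, -1.0]]
ft_force: [0.1, 0.1, -3.5]
gripper_width: 0.104
```

{"op": "step_arm", "data": {
  "commands": [
    [1,0,-0.1,0,0,0,0],
    [1,0,-0.1,0,0,0,0],
    [1,0,-0.1,0,0,0,0],
    [1,0,0,0,0,0,0]
  ]
}}

```text
clock: 19.8
tcp_pos: [0.594, 0.1596, 0.226]
eef_rot: [[0.192, 0.981, -0.0], [0.981, -0.192, 0.0], [0.0, -0.0, -1.0]]
ft_force: [-0.3, -0.9, -4.1]
gripper_width: 0.104
```

{"op": "step_arm", "data": {
  "commands": [
    [1,0,-0.1,0,0,0,0],
    [1,0,-0.1,0,0,0,0],
    [1,0,-0.1,0,0,0,0],
    [1,0,0,0,0,0,0]
  ]
}}

```text
clock: 20.2
tcp_pos: [0.5911, 0.1602, 0.226]
eef_rot: [[0.192, 0.981, -0.0], [0.981, -0.192, 0.0], [0.0, -0.0, -1.0]]
ft_force: [0.1, 0.1, -4.1]
gripper_width: 0.104
```

{"op": "step_arm", "data": {
  "commands": [
    [1,0,-0.1,0,0,0,0],
    [1,0,-0.1,0,0,0,0],
    [1,0,-0.1,0,0,0,0],
    [1,0,0,0,0,0,0]
  ]
}}

```text
clock: 20.6
tcp_pos: [0.5882, 0.1608, 0.226]
eef_rot: [[0.192, 0.981, -0.0], [0.981, -0.192, 0.0], [0.0, -0.0, -1.0]]
ft_force: [-0.4, 0.2, -3.6]
gripper_width: 0.104
```

{"op": "step_arm", "data": {
  "commands": [
    [1,0,-0.1,0,0,0,0],
    [1,0,-0.1,0,0,0,0],
    [1,0,-0.1,0,0,0,0],
    [1,0,-0.1,0,0,0,0],
    [1,0,0,0,0,0,0]
  ]
}}

```text
clock: 21.1
tcp_pos: [0.5842, 0.1616, 0.226]
eef_rot: [[0.192, 0.981, -0.0], [0.981, -0.192, 0.0], [0.0, -0.0, -1.0]]
ft_force: [0.3, -0.6, -4.2]
gripper_width: 0.103
```

{"op": "step_arm", "data": {
  "commands": [
    [1,0,-0.1,0,0,0,0],
    [1,0,-0.15,0,0,0,0],
    [1,0,-0.15,0,0,0,0],
    [1,0,-0.1,0,0,0,0],
    [1,0,0,0,0,0,0]
  ]
}}

```text
clock: 21.6
tcp_pos: [0.5793, 0.1625, 0.226]
eef_rot: [[0.192, 0.981, -0.0], [0.981, -0.192, -0.0], [-0.0, -0.0, -1.0]]
ft_force: [-0.7, 0.2, -3.5]
gripper_width: 0.105
```

{"op": "step_arm", "data": {
  "commands": [
    [1,0,-0.2,0,0,0,0],
    [1,0,-0.2,0,0,0,0],
    [1,0,-0.2,0,0,0,0],
    [1,0,-0.2,0,0,0,0],
    [1,0,-0.2,0,0,0,0],
    [1,0,0,0,0,0,0]
  ]
}}

```text
clock: 22.2
tcp_pos: [0.5693, 0.1645, 0.2259]
eef_rot: [[0.192, 0.981, -0.0], [0.981, -0.192, 0.0], [-0.0, -0.0, -1.0]]
ft_force: [0.0, -0.8, -3.2]
gripper_width: 0.101
```

{"op": "step_arm", "data": {
  "commands": [
    [1,0,-0.2,0,0,0,0],
    [1,0,-0.2,0,0,0,0],
    [1,0,-0.2,0,0,0,0],
    [1,0,-0.2,0,0,0,0],
    [1,0,-0.2,0,0,0,0],
    [1,0,0,0,0,0,0]
  ]
}}

```text
clock: 22.8
tcp_pos: [0.5596, 0.1664, 0.226]
eef_rot: [[0.192, 0.981, -0.0], [0.981, -0.192, 0.0], [0.0, -0.0, -1.0]]
ft_force: [0.1, 0.7, -3.1]
gripper_width: 0.105
```

{"op": "step_arm", "data": {
  "commands": [
    [1,0,-0.2,0,0,0,0],
    [1,0,-0.2,0,0,0,0],
    [1,0,-0.2,0,0,0,0],
    [1,0,-0.2,0,0,0,0],
    [1,0,-0.1,0,0,0,0],
    [1,0,0,0,0,0,0]
  ]
}}

```text
clock: 23.4
tcp_pos: [0.5509, 0.1681, 0.226]
eef_rot: [[0.192, 0.981, 0.0], [0.981, -0.192, 0.0], [0.0, 0.0, -1.0]]
ft_force: [0.4, -0.0, -3.7]
gripper_width: 0.103
```

{"op": "step_arm", "data": {
  "commands": [
    [1,0,-0.15,0,0,0,0],
    [1,0,-0.15,0,0,0,0],
    [1,0,-0.15,0,0,0,0],
    [1,0,-0.15,0,0,0,0],
    [1,0,0,0,0,0,0]
  ]
}}

```text
clock: 23.9
tcp_pos: [0.5449, 0.1693, 0.226]
eef_rot: [[0.192, 0.981, -0.0], [0.981, -0.192, 0.0], [0.0, -0.0, -1.0]]
ft_force: [-0.2, 0.3, -4.3]
gripper_width: 0.103
```

{"op": "step_arm", "data": {
  "commands": [
    [1,0,-0.05,0,0,0,0],
    [1,0,-0.05,0,0,0,0],
    [1,0,-0.05,0,0,0,0],
    [1,0,-0.05,0,0,0,0],
    [1,0,0,0,0,0,0]
  ]
}}

```text
clock: 24.4
tcp_pos: [0.5431, 0.1696, 0.2259]
eef_rot: [[0.192, 0.981, -0.0], [0.981, -0.192, -0.0], [-0.0, -0.0, -1.0]]
ft_force: [-0.3, -0.3, -4.1]
gripper_width: 0.105
```

{"op": "step_arm", "data": {
  "commands": [
    [1,0,-0.05,0,0,0,0],
    [1,0,-0.05,0,0,0,0],
    [1,0,0,0,0,0,0]
  ]
}}

```text
clock: 24.7
tcp_pos: [0.5421, 0.1698, 0.226]
eef_rot: [[0.192, 0.981, 0.0], [0.981, -0.192, 0.0], [0.0, 0.0, -1.0]]
ft_force: [-0.2, -0.3, -4.0]
gripper_width: 0.101
```

{"op": "step_arm", "data": {
  "commands": [
    [1,0,-0.05,0,0,0,0],
    [1,0,-0.05,0,0,0,0],
    [1,0,0,0,0,0,0]
  ]
}}

```text
clock: 25.0
tcp_pos: [0.5416, 0.1699, 0.226]
eef_rot: [[0.192, 0.981, 0.001], [0.981, -0.192, -0.0], [0.0, 0.001, -1.0]]
ft_force: [2.8, 0.2, -4.7]
gripper_width: 0.105
```

Contact with the collar at about 3 N. Now I'll lower the board until the peg carries it.

{"op": "step_arm", "data": {
  "commands": [
    [1,0,0,0.05,0,0,0],
    [1,0,0,0.05,0,0,0],
    [1,0,0,0.05,0,0,0],
    [1,0,0,0,0,0,0]
  ]
}}

```text
clock: 25.4
tcp_pos: [0.5416, 0.1699, 0.2248]
eef_rot: [[0.192, 0.981, 0.001], [0.981, -0.192, -0.0], [0.0, 0.001, -1.0]]
ft_force: [2.9, -0.5, -2.5]
gripper_width: 0.103
```

{"op": "step_arm", "data": {
  "commands": [
    [1,0,0,0.04,0,0,0],
    [1,0,0,0.04,0,0,0],
    [1,0,0,0,0,0,0]
  ]
}}

```text
clock: 25.7
tcp_pos: [0.5416, 0.17, 0.2239]
eef_rot: [[0.192, 0.981, 0.001], [0.981, -0.192, 0.0], [0.0, 0.001, -1.0]]
ft_force: [4.2, -1.3, -2.7]
gripper_width: 0.104
```

{"op": "step_arm", "data": {
  "commands": [
    [1,0,0,0.04,0,0,0],
    [1,0,0,0,0,0,0]
  ]
}}

```text
clock: 25.9
tcp_pos: [0.5415, 0.17, 0.2235]
eef_rot: [[0.192, 0.981, 0.001], [0.981, -0.192, -0.0], [0.0, 0.001, -1.0]]
ft_force: [4.9, -1.1, -1.4]
gripper_width: 0.107
```

{"op": "step_arm", "data": {
  "commands": [
    [1,0,0,0.03,0,0,0],
    [1,0,0.02,0.03,0,0,0],
    [1,0,0,0,0,0,0]
  ]
}}

```text
clock: 26.2
tcp_pos: [0.5416, 0.17, 0.2232]
eef_rot: [[0.192, 0.981, 0.001], [0.981, -0.192, 0.0], [0.0, 0.001, -1.0]]
ft_force: [3.0, -0.4, 1.4]
gripper_width: 0.102
```

{"op": "step_arm", "data": {
  "commands": [
    [0.7,0,0,0,0,0,0],
    [0.7,0,0,0,0,0,0],
    [0.5,0,0,0,0,0,0],
    [0.5,0,0,0,0,0,0],
    [0.5,0,0,0,0,0,0],
    [0.5,0,0,0,0,0,0]
  ]
}}

```text
clock: 26.8
tcp_pos: [0.5413, 0.17, 0.2226]
eef_rot: [[0.192, 0.981, -0.0], [0.981, -0.192, 0.0], [-0.0, -0.0, -1.0]]
ft_force: [-1.4, 0.5, 0.5]
gripper_width: 0.249
```

{"op": "step_arm", "data": {
  "commands": [
    [0.5,0,0,-0.3,0,0,0],
    [0.5,0,0,-0.6,0,0,0],
    [0.5,0,0,-1,0,0,0],
    [0.5,0,0,-1.5,0,0,0],
    [0.5,0,0,-2,0,0,0],
    [0.5,0,0,-2.5,0,0,0],
    [0.5,0,0,-3,0,0,0],
    [0.5,0,0,-3,0,0,0],
    [0.5,0,0,-2,0,0,0],
    [0.5,0,0,-1,0,0,0],
    [0.5,0,0,0,0,0,0]
  ]
}}

```text
clock: 27.9
tcp_pos: [0.5419, 0.17, 0.3941]
eef_rot: [[0.192, 0.981, 0.004], [0.981, -0.192, 0.0], [0.001, 0.004, -1.0]]
ft_force: [-0.6, -0.5, -0.4]
gripper_width: 0.249
```

Run:
```python
from h import *
im=[]
for n,(v,u) in(("side",(150,150)),("top",(100,150))):
    c=cams.camera(n); np.savez(f"pics/{n}5.npz",**c)
    im.append(cv2.resize(c["color"][v:v+150,u:u+130,::-1],(390,450),interpolation=cv2.INTER_CUBIC))
cv2.imwrite("pics/hung.png",np.hstack(im))
# rectified level check on expected near-face plane
c=dict(np.load("pics/side5.npz"));s=manip.read_state();s=dict(s);s["tcp_pos"]=np.array([.5416,.17,.2232]);a=np.radians(-11.1);s["eef_rot"]=np.c_[[-np.sin(a),np.cos(a),0],[np.cos(a),np.sin(a),0],[0,0,-1]]
k=2;m=blue({"color":rectify(c,s,k)}).astype(np.uint8);n,l,st,_=cv2.connectedComponentsWithStats(m);m=l==1+np.argmax(st[1:,4])
cols=np.arange((160-120)*k,(160+20)*k);b=np.array([50-np.nonzero(m[:,j])[0].max()/k for j in cols]);q=np.polyfit(cols/k-160,b,1)
print("bottom",np.polyval(q,-33),"slope deg",np.degrees(np.arctan(q[0])),abs(b-np.polyval(q,cols/k-160)).max())
print(manip.read_state()["ft_force"],manip.read_state()["clock"])
```

```text
bottom -147.05846507699633 slope deg -4.461575873945091 31.19926775669515
[-0.41895972 -0.50616247 -0.10467234] 28.0
```

View pics/hung.png

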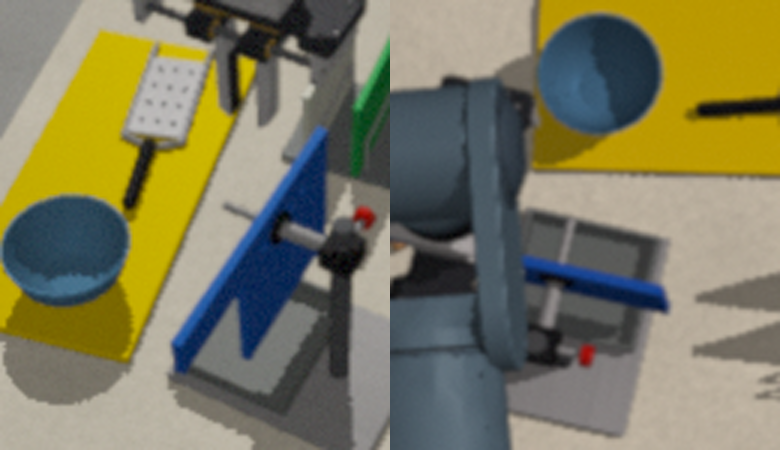

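The board hangs on the peg against the collar: the side crop shows its face at (283,228), and in the top view it sits against the collar at (555,270). The post blocks part of the bottom edge and spoiled that fit, so I'll let the board settle and recheck the slope with a robust fit.

{"op": "step_arm", "data": {
  "commands": [
    [0.5,0,0,-1,0,0,0],
    [0.5,0,0,0,0,0,0],
    [0.5,0,0,0,0,0,0],
    [0.5,0,0,0,0,0,0],
    [0.5,0,0,0,0,0,0],
    [0.5,0,0,0,0,0,0]
  ]
}}

```text
clock: 28.6
tcp_pos: [0.5413, 0.1699, 0.4014]
eef_rot: [[0.192, 0.981, -0.0], [0.981, -0.192, -0.0], [-0.0, -0.0, -1.0]]
ft_force: [0.5, -0.5, 0.7]
gripper_width: 0.253
```

Run:
```python
from h import *
c=cams.camera("side");a=np.radians(-11.1)
s={"tcp_pos":np.array([.5416,.17,.2232]),"eef_rot":np.c_[[-np.sin(a),np.cos(a),0],[np.cos(a),np.sin(a),0],[0,0,-1]]}
k=2
for n,c in(("t0",dict(np.load("pics/side5.npz"))),("now",c)):
    m=blue({"color":rectify(c,s,k)}).astype(np.uint8)
    for nm,lo,hi,f in(("top",-110,120,min),("handle bottom",60,130,max),("blade bottom",-130,30,max)):
        x=[];y=[]
        for j in range((160+lo)*k,(160+hi)*k):
            r=np.nonzero(m[:,j])[0]
            if len(r): x.append(j/k-160);y.append(50-f(r)/k)
        vx,vy,_,_=cv2.fitLine(np.c_[x,y].astype(np.float32),cv2.DIST_WELSCH,0,.01,.01).ravel()
        x,y=np.array(x),np.array(y);g=abs(y-np.median(y))<8;q=np.polyfit(x[g],y[g],1)
        print(n,nm,len(x),g.sum(),"med z",np.median(y),"deg",np.degrees(np.arctan(vy/vx)).round(2),np.degrees(np.arctan(q[0])).round(2))
print(manip.read_state()["clock"],manip.read_state()["ft_force"])
```

```text
t0 top 460 460 med z 36.5 deg -0.48 -0.58
t0 handle bottom 140 140 med z -19.5 deg -0.85 -0.87
t0 blade bottom 320 288 med z -147.0 deg -2.64 -1.07
now top 460 460 med z 36.0 deg -0.44 -0.7
now handle bottom 140 140 med z -19.0 deg -0.88 -1.0
now blade bottom 320 288 med z -147.5 deg -1.93 -0.91
28.65 [ 0.26546113 -0.18262637  0.00420953]
```

```bash
python3 -c "
from cell import workorder
print(workorder.sign_off())"
```

```text
the job is handed in; nothing more can be done
None
```

The blue board now hangs on the stand's peg by hole_c (y +20 mm, the hole in line with its centre of mass), and I've handed the job in at about 28.7 s on the robot's clock.

- **Finding the peg:** I felt for it with the board's L notch. That put the peg's axis at about 213 mm, 12 mm below nominal. The sideways feel ended about 6 mm from where the camera estimate put the contact, so I used the felt position.
- **Hanging:** The board went onto the peg with no force above sensor noise. I slid it back until it met the collar (3–5 N), lowered it until the peg carried it, then let go. The highest contact force at any point was about 7 N, during the sideways feel.

**Last checks:**
- **Level:** The top edge and handle edge read about 0.4–1.0° off level, the same in both pictures taken about 0.6 s apart. The two fits of the blade's lower edge disagreed (about 1° and 2–2.6°) because the post hides part of that edge, so I discounted them.
- **Against the collar:** I judged this from the contact force and the last two camera views. I did not measure the gap after letting go.
- **Clear of the robot:** The gripper was about 14 cm above the board, with the wrist force at zero.
- **Other items:** I moved nothing else, and the last views showed nothing out of place, though they did not cover every object on the table.

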